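# Unlock the chasing jig and hold its spring slide back at the mark

## Task

The beaker in the jig has to be turned for the next band of chasing, so undo the three T-headed bolts that lock the slide plate, each anticlockwise (seen from above) all the way to its end stop. Then take the slide's wooden handle, pull it out against the spring until the pointer on the plate's edge is level with the brass marker clip on the strip beside it, and keep holding it there: finish with the handle still in your grip, do not let go. Leave the marker clip where it is and do not disturb the tools and copperware lying around.

Things in the scene. Friction and masses are not known exactly. Their poses are not given: they have to be found in the camera images.
- jig: Fixed steel chasing jig, a bed 500 x 300 x 12 mm on the bench, lying about along the robot's x. Origin on the bench surface; bed runs from 200 mm in -x to 300 mm in +x of it, y +-150 mm. Its x points away from the robot-side end to the end with a lying copper beaker (fixed, x 155 to 285 mm, up to 104 mm high), z up. The slide is pulled along the jig's -x.
- slide (a joint): travel of the slide plate along the jig's -x in m: 0 = home (start; pressed there by a spring), stop at 0.095. Spring pull about 5.4 N at home plus 0.09 N per mm (9 to 12 N at the marks used). Until all three bolts are undone pins hold it to 2 or 3 mm. The plate is 190 x 212 mm, top 30 mm above the bench; handle, bolts and pointer ride on it
- pull_handle: Handle of the slide: a wooden bar 86 mm long (along its y), 16 mm wide (x), 16 mm tall, on two upright 12 mm steel posts 72 mm apart (at y +-36 mm). Origin at the bar's centre, 82 mm above the bench; the bar's underside is 44 mm above the slide plate, open beneath between the posts. Axes parallel to the jig's; 88 mm from the jig's origin in -x when home
- pointer (a point): Tip of the 6 mm wide brass pointer on the plate's left (+y) edge, 36 mm above the bench; moves with the slide. Axes parallel to the jig's
- mark (a point): Tip of the 6 mm wide brass nose of the marker clip (clip 16 x 22 mm, top 38 mm above the bench) on the strip along the jig's left side. It stands 42 to 72 mm from the home pointer in the jig's -x, level with it across the travel (same jig y), does not move with the slide. Axes parallel to the jig's; aligned when pointer and mark have the same jig x
- bolt_left (a joint): turn of the left bolt: grows anticlockwise seen from above, 0 = fully locked, 1.4 = loosening end stop; starts 0 to 0.3. Stays where left, friction about 0.05 N m; its hidden locking pin leaves the bed at about 1.1
- bolt_right (a joint): turn of the right bolt: grows anticlockwise seen from above, 0 = fully locked, 1.4 = loosening end stop; starts 0 to 0.3. Stays where left, friction about 0.05 N m; its hidden locking pin leaves the bed at about 1.1
- bolt_far (a joint): turn of the far bolt: grows anticlockwise seen from above, 0 = fully locked, 1.4 = loosening end stop; starts 0 to 0.3. Stays where left, friction about 0.05 N m; its hidden locking pin leaves the bed at about 1.1
- bolt_left_grip (a point): Bar head of the bolt on the plate's left (jig x -30, y +78 mm when home); the bar is 46 long, 13 wide, 20 tall, its long axis horizontal; this point is the bar's centre, 10 below its top face and 58 above the bench (28 above the plate), on the turning axis; x runs along the bar (parallel to the jig's x when the bolt joint is 0), z up
- bolt_right_grip (a point): Bar head of the bolt on the plate's right (jig x -30, y -78 mm when home); the bar is 46 long, 13 wide, 20 tall, its long axis horizontal; this point is the bar's centre, 10 below its top face and 58 above the bench (28 above the plate), on the turning axis; x runs along the bar (parallel to the jig's x when the bolt joint is 0), z up
- bolt_far_grip (a point): Bar head of the bolt in the middle, nearest the beaker (jig x +40, y 0 mm when home); the bar is 46 long, 13 wide, 20 tall, its long axis horizontal; this point is the bar's centre, 10 below its top face and 58 above the bench (28 above the plate), on the turning axis; x runs along the bar (parallel to the jig's x when the bolt joint is 0), z up
- hammer: Bystander: chasing hammer lying left of the jig, origin beneath it on the bench
- cup: Bystander: copper cup, 72 mm across, 80 tall, standing left of the jig; origin under its centre
- bowl: Bystander: copper bowl, 130 mm across, 55 tall, right of the jig; origin under its centre
- punch: Bystander: square steel punch 100 x 10 x 10 mm lying lengthwise on the bed, along its right edge beside the slide plate; origin under its centre
- mallet: Bystander: wooden mallet, head 56 x 100 x 56 mm, lying right of the jig; origin beneath it on the bench
- tin: Bystander: metal tin, 70 mm across, 100 tall, left of the jig between lid and cup; origin under its centre
- lid: Bystander: copper lid with a knob, 100 mm across, 50 tall, left of the jig's near end; origin under its centre

How it is judged:
By the outcome, as a careful person would: the job done as asked, in the order asked, and still so for the second after the job is handed in, while the arm keeps its last pose, push and grip.
It also fails if it takes over 72 s, if anything falls off the work surface, if the arm or the gripper's body presses on something with over 40 N, if the wrist force passes 120 N, or if a joint passes its speed limit or range.

## Robot

A 6-joint arm with a two-finger parallel gripper is mounted at the origin on the work surface. World frame = base frame: x ahead of the robot, y to its left, z up, the work surface at z = 0. Lengths are in mm, angles in rad, forces in N, time in s.
With the tool pointing down it reaches from about 350 to 875 mm from the base axis. Payload 4.2 kg.
Tool frame: the origin (TCP) lies at the very end of the fingers, on their centre line; the grasp point (between the pads) lies 19 mm behind it; z points along the fingers, y is the line along which they close (so a half turn about z gives the same grasp; the last joint's range is limited). The gripper opens to 85 mm and grips with 20 to 120 N. Pads are 22 mm wide; open, the fingers measure 114 mm over their backs; the gripper's body (76 mm by 85 mm) begins 54 mm behind the grasp point. The pads swing forward as they close: fully open they stand 13 mm farther back than shut.
Start: joints at [1.556, 0.385, 0.008, 0, -1.194, -0.259], TCP at [168.963, 601.707, 231.312] pointing down, gripper open.
Joint ranges: [-3.14, 3.14], [-1.21, 2.06], [-1.07, 1.41], [-3.16, 2.05], [-2.99, -0.16], [-3.1, 3.1]. Speed limits (rad/s): [2.79, 2.79, 3.14, 3.14, 3.14, 3.14].

## Interface

Orientations are given as a unit quaternion [x, y, z, w].
In Python, from bench import arm gives the robot as it stands.
- The arm moves only by the tool servo_tool, never from a script. Its argument "rows" is a list that holds one entry, the list of rows, each a list of 7 numbers: the finger opening in mm, from 0 to 85.4, then the shift along the tool's x, y, z in mm, then the turn, a rotation vector about the tool's x, y, z in rad. A call has 1 to 10 rows; each row is the pose to reach, as a shift and turn from the pose commanded when the call began, along the tool's axes at that moment; what a row does not reach only later rows make up. A row lasts 1/8 s, in which the tool goes at most 62.5 mm and 10.7 degrees, less where a joint would pass 70% of its speed; a pose out of reach is approached as far as the arm can. A call with a gripper value outside its range is refused whole. The fingers move at their own pace and stop on an object; the grip force is fixed at half the most. Time passes only in rows, so rows that repeat a pose let the fingers close. It gives the time, the measured TCP pose, the force, the opening and the grip force at its end, in the units of the state.
- arm.read_state(): the state, without advancing time (a new reading comes with each control period).
- arm.get_image(name): name is "side" or "top"; returns the picture (400x640x3 uint8, red, green, blue); there is no depth.
- arm.camera_params(name): a dict with "intrinsics" (3x3 intrinsics, pixels), "R" (3x3) and "t" (3): a world point X has camera coordinates R X + t. Camera axes: x right, y down, z forward; pixel columns grow to the right and rows downward; lengths in mm; the calibration is good to about 2 mm. A picture is of the moment at which its call begins. camera_params takes no time and is no camera call.
- arm.job_done(): hands the job in; it is judged then, once.
The state is a dict: "clock": time; "joints": joint angles; "joint_vel": joint speeds; "joint_efforts": joint torques, N m; "position": TCP position; "ee_rot": TCP orientation; "contact_force": force on the tool from outside, world axes, zero at the start; "wrist_torque": the same for the moment, N m; "gripper_width": finger opening in mm; "grasp_force": force on a finger pad.
Only numpy, scipy, OpenCV 4.12 (cv2) and the standard library are available. Lean on these libraries where they do the work, as an engineer would, in place of code of your own. Each camera call takes 0.05 s, during which the arm holds its last target. There are 200 camera calls.

## Working session

There is one attempt and no reset: what is moved stays moved. The work goes in short steps, Python scripts to look and compute and a tool call to move; the robot and the scene stay as the last step left them, time stands still between calls to the robot, and variables do not carry over. Pictures are saved under pics/ and viewed, at most 10 in all, crops included, and the job is handed in when it is done.

Besides the shell and the picture viewer there is one more tool, called after "Call:" by a JSON object that holds its "fn" and its "kwargs", one argument or row to a line. servo_tool: Moves the arm, as the interface text tells. Its arguments: {"type":"object","properties":{"rows":{"type":"array"}},"required":["rows"]}

```bash
mkdir -p pics; ls
python3 - <<'E'
from bench import arm
import cv2
for n in("top","side"):
    im=arm.get_image(n); cv2.imwrite(f"pics/{n}0.png",im[:,:,::-1])
    p=arm.camera_params(n); print(n,p)
print(arm.read_state())
E
```

```text
pics
top {'intrinsics': array([[376.4184807 ,   0.        , 320.14411321],
       [  0.        , 376.4184807 , 201.02141005],
       [  0.        ,   0.        ,   1.        ]]), 'R': array([[ 0.01076136, -0.99981927,  0.01567201],
       [-0.99884583, -0.01148194, -0.04663877],
       [ 0.04681029, -0.01515203, -0.99878887]]), 't': array([   1.62404698,  615.09415728, 1012.02576638])}
side {'intrinsics': array([[403.29691834,   0.        , 320.0784591 ],
       [  0.        , 403.29691834, 201.67003477],
       [  0.        ,   0.        ,   1.        ]]), 'R': array([[ 0.92984298, -0.36757121,  0.01683552],
       [-0.18837607, -0.51483976, -0.83633395],
       [ 0.31607987,  0.77448785, -0.54796176]]), 't': array([-574.38557352,  209.3012586 ,  922.09683903])}
{'clock': 0.1, 'joints': array([ 1.55562122e+00,  3.85463470e-01,  6.79752535e-03, -4.42661205e-04,
       -1.19398295e+00, -2.58606921e-01]), 'joint_vel': array([-0.00090377, -0.00231974,  0.00416245,  0.00021672, -0.00037669,
        0.00010824]), 'joint_efforts': array([ 8.24366398e-04, -3.93318737e+01,  1.88930100e+01,  4.19806391e+00,
       -2.60998124e-03,  4.26856843e-06]), 'position': array([168.82049339, 601.24490294, 230.35331072]), 'ee_rot': array([ 9.90633458e-01, -1.36544684e-01, -9.17396761e-05,  9.44408956e-04]), 'contact_force': array([ 1.05119533,  0.03720893, -0.4713835 ]), 'wrist_torque': array([ 0.0330293 , -0.00888332, -0.00179051]), 'grasp_force': 0.0, 'gripper_width': 85.30187603036714}
```

View pics/top0.png

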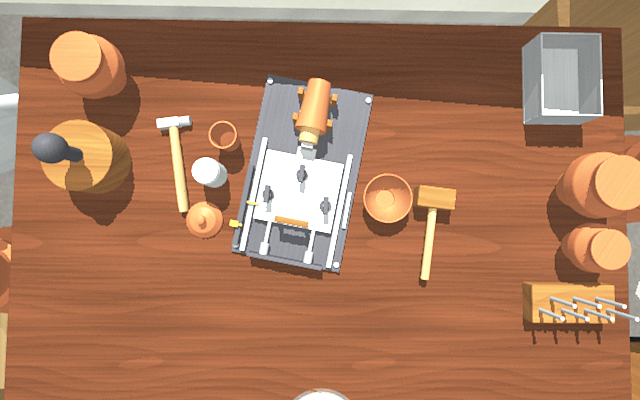

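View pics/side0.png

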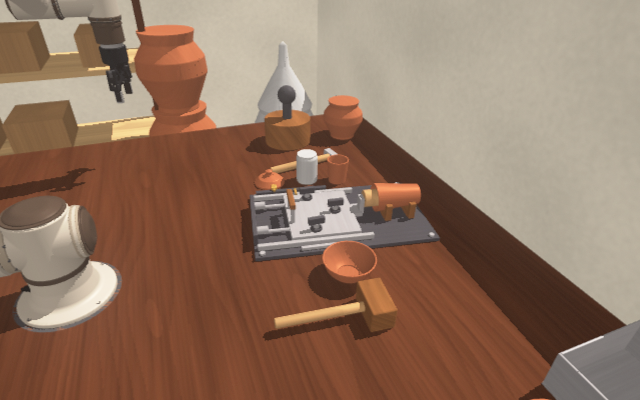

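Run:
```python
import cv2
im=cv2.imread("pics/top0.png")[140:276,228:388]
cv2.imwrite("pics/c0.png",cv2.resize(im,None,fx=4.4,fy=4.4,interpolation=cv2.INTER_CUBIC))
im=cv2.imread("pics/side0.png")[165:260,245:440]
cv2.imwrite("pics/c1.png",cv2.resize(im,None,fx=4,fy=4,interpolation=cv2.INTER_CUBIC))
```

```text
(no output)
```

View pics/c0.png

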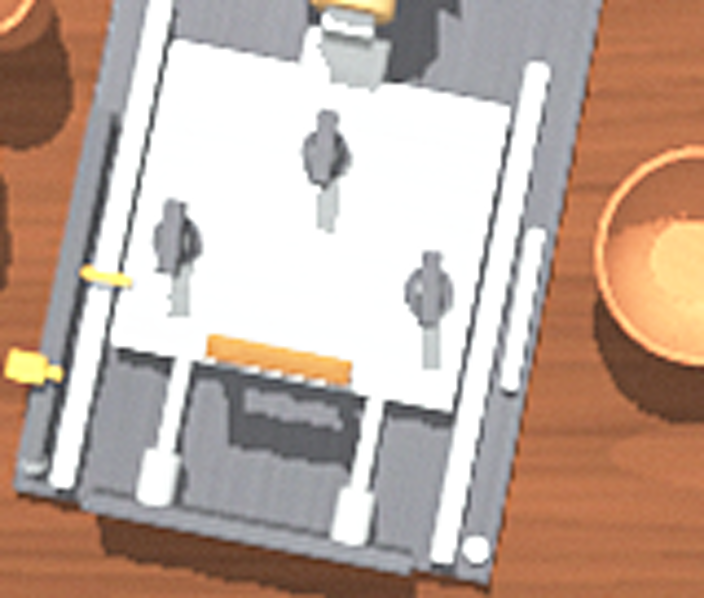

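View pics/c1.png

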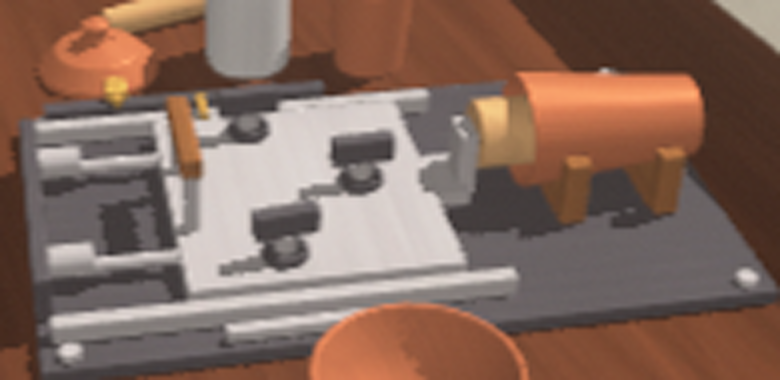

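```bash
cat > h.py <<'E'
import numpy as np
from bench import arm
def unproj(n,u,v,z):
    p=arm.camera_params(n);R,t=p["R"],p["t"];d=R.T@np.linalg.solve(p["intrinsics"],[u,v,1]);c=-R.T@t
    return c+d*(z-c[2])/d[2]
def proj(n,X):
    p=arm.camera_params(n);q=p["intrinsics"]@(p["R"]@np.asarray(X,float)+p["t"]);return q[:2]/q[2]
E
python3 - <<'E'
from h import *
from scipy.optimize import least_squares
c=lambda x,y:(228+x/4.4-.4,140+y/4.4-.4)
F=[((-200,150,12),c(15,490)),((-200,-150,12),c(490,585)),((300,150,12),(268,75)),((300,-150,12),(372,97)),
((-30,78,68),c(175,235)),((-30,-78,68),c(432,288)),((40,0,68),c(326,149)),((-88,0,90),c(279,360))]
def X(p,j):
    C,S=np.cos(p[2]),np.sin(p[2]);return (p[0]+C*j[0]-S*j[1],p[1]+S*j[0]+C*j[1],j[2])
r=least_squares(lambda p:np.concatenate([np.array(proj("top",X(p,j)))-m for j,m in F]),[600,30,-.2],loss='soft_l1')
p=r.x;print(p,r.fun.reshape(-1,2).round(2))
def J(P):
    d=np.array(P[:2])-p[:2];C,S=np.cos(p[2]),np.sin(p[2]);return np.array([C*d[0]+S*d[1],-S*d[0]+C*d[1]]).round(1)
for n,xy,z in[("pl nl",(115,345),30),("pl nr",(450,412),30),("fr",(510,102),30),("fl",(175,40),30),("ptr tip",(82,273),36),("ptr in",(130,281),36),("mark tip",(62,374),36),("clip c",(27,367),38),
 ("barL ends",(176,203),68),("",(174,268),68),("barR",(432,252),68),("",(430,325),68),("far",(328,112),68),("",(325,187),68)]:
    P=unproj("top",*c(*xy),z);print(n,P.round(1)[:2],J(P))
for n,j in[("L",(-30,78,58)),("R",(-30,-78,58)),("F",(40,0,58)),("H",(-88,0,82))]:print(n,np.round(X(p,j),1))
E
```

```text
[ 6.44977158e+02  6.53937246e+01 -1.85589338e-01] [[-0.57  0.37]
 [ 0.16  0.33]
 [-0.26 -1.62]
 [ 1.82 -2.25]
 [-0.74  0.68]
 [ 0.13  0.45]
 [-0.05 -0.33]
 [ 0.29  0.32]]
pl nl [566.8 185.7] [-99.  103.8]
pl nr [528.3 -18.3] [ -99.2 -103.7]
fr [718.4 -53.3] [  94.1 -103.1]
fl [753.9 152.5] [ 91.  105.8]
ptr tip [610.1 205.4] [-60.1 131.2]
ptr in [605.6 176.4] [-59.2 101.8]
mark tip [549.  216.2] [-122.1  130.6]
clip c [553.  236.9] [-122.   151.6]
barL ends [650.5 145.4] [-9.4 79.7]
 [612.3 146. ] [-47.   73.1]
barR [623.4  -5.2] [ -8.2 -73.3]
 [580.5  -4.4] [-50.4 -80.5]
far [705.4  57. ] [60.9  2.9]
 [661.   58.2] [17.1 -4.2]
L [629.9 147.6  58. ]
R [601.1  -5.7  58. ]
F [684.3  58.   58. ]
H [558.5  81.6  82. ]
```

```bash
cat >> h.py <<'E'
from scipy.spatial.transform import Rotation as Ro
def down(psi): return Ro.from_euler('z',psi)*Ro.from_euler('x',np.pi)
def delta(P,psi,frm=None):
    "shift and turn, in tool axes, from the measured pose to a down pose"
    s=arm.read_state();R=Ro.from_quat(s["ee_rot"]);p=s["position"]
    print("shift",R.inv().apply(np.array(P)-p).round(1),"turn",(R.inv()*down(psi)).as_rotvec().round(3))
def st():
    s=arm.read_state();x=Ro.from_quat(s["ee_rot"]).apply([1,0,0])
    print(round(s["clock"],2),s["position"].round(1),"psi",round(np.arctan2(x[1],x[0]),3),"j",s["joints"].round(2),"F",s["contact_force"].round(1),"T",s["wrist_torque"].round(2),"w",round(s["gripper_width"],1),"g",round(s["grasp_force"],1))
E
python3 - <<'E'
from h import *
st();delta((629.9,147.6,130),-.02)
E
```

```text
0.1 [168.8 601.2 230.4] psi -0.274 j [ 1.56  0.39  0.01 -0.   -1.19 -0.26] F [ 1.1  0.  -0.5] T [ 0.03 -0.01 -0.  ] w 85.3 g 0.0
shift [566.6 311.8 101. ] turn [ 0.002  0.    -0.254]
```

Call:
{"fn": "servo_tool", "kwargs": {
  "rows": [
    [[45,60,33,0,0,0,0],[45,120,66,0,0,0,-0.1],[45,180,99,10,0,0,-0.15],[45,240,132,20,0,0,-0.2],[45,300,165,30,0,0,-0.25],[45,350,193,40,0,0,-0.25],[45,400,220,50,0,0,-0.25],[45,450,248,60,0,0,-0.25],[45,510,280,70,0,0,-0.25],[45,567,312,90,0,0,-0.25]]
  ]
}}

```text
clock: 1.35
position: [611.1, 167.2, 148.9]
ee_rot: [1.0, -0.012, 0.0, -0.0]
contact_force: [0.2, 0.0, 1.0]
gripper_width: 44.8
grasp_force: 0.0
```

Run:
```python
from h import *
st();delta((629.9,147.6,44),-.02)
```

```text
1.35 [611.1 167.2 148.9] psi -0.024 j [ 0.52  0.46 -0.08  0.   -1.02  1.02] F [0.2 0.  1. ] T [ 0.1  -0.12 -0.03] w 44.8 g 0.0
shift [ 19.2  19.2 104.9] turn [-0.    -0.001 -0.004]
```

Call:
{"fn": "servo_tool", "kwargs": {
  "rows": [
    [[45,0,0,10,0,0,0],[45,0,0,10,0,0,0],[45,0,0,10,0,0,0]]
  ]
}}

```text
clock: 1.72
position: [609.2, 169.7, 139.6]
ee_rot: [1.0, -0.011, 0.0, -0.0]
contact_force: [-0.2, 0.1, -0.0]
gripper_width: 45.1
grasp_force: 0.0
```

Run:
```python
from h import *
import cv2
st();delta((629.9,147.6,44),-.02)
im=arm.get_image("side")[110:230,260:400]
cv2.imwrite("pics/s1.png",cv2.resize(im[:,:,::-1],None,fx=4,fy=4,interpolation=cv2.INTER_CUBIC))
```

```text
1.73 [609.2 169.7 139.6] psi -0.022 j [ 0.53  0.47 -0.1   0.   -1.    1.02] F [-0.2  0.1 -0. ] T [ 0.07  0.03 -0.05] w 45.1 g 0.0
shift [21.1 21.7 95.6] turn [-0.    -0.001 -0.002]
```

View pics/s1.png

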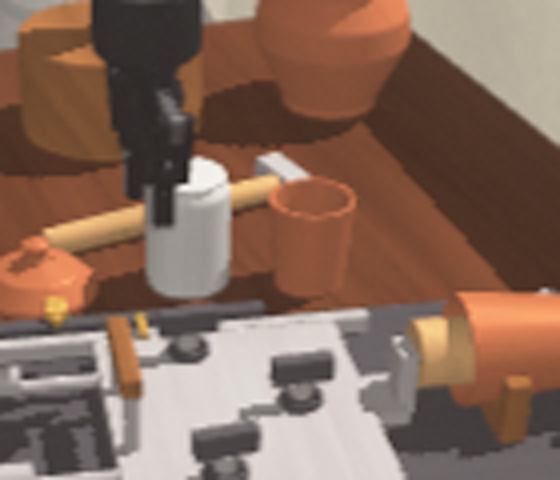

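Call:
{"fn": "servo_tool", "kwargs": {
  "rows": [
    [[45,21,21.5,20,0,0,0],[45,21,21.5,30,0,0,0],[45,21,21.5,50,0,0,0],[45,21,21.5,65,0,0,0],[45,21,21.5,65,0,0,0],[45,21,21.5,65,0,0,0]]
  ]
}}

```text
clock: 2.52
position: [630.5, 147.2, 74.9]
ee_rot: [1.0, -0.011, 0.001, -0.0]
contact_force: [0.5, -0.5, -0.5]
gripper_width: 45.2
grasp_force: 0.0
```

Run:
```python
from h import *
import cv2
st();delta((629.9,147.6,44),-.02)
a=arm.get_image("side")[140:230,280:390];b=arm.get_image("top")[120:250,220:370]
cv2.imwrite("pics/s2.png",cv2.hconcat([cv2.resize(a[:,:,::-1],(400,327),interpolation=2),cv2.resize(b[:,:,::-1],(377,327),interpolation=2)]))
```

```text
2.52 [630.5 147.2  74.9] psi -0.023 j [ 0.48  0.56 -0.12  0.   -0.89  1.07] F [ 0.5 -0.5 -0.5] T [-0.03  0.02 -0.02] w 45.2 g 0.0
shift [-0.6 -0.3 30.9] turn [-0.    -0.001 -0.003]
```

View pics/s2.png

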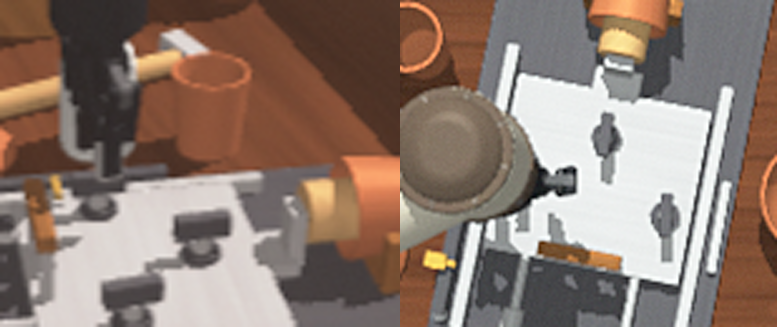

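Call:
{"fn": "servo_tool", "kwargs": {
  "rows": [
    [[45,-0.5,0,15,0,0,0],[45,-0.5,0,31,0,0,0],[45,-0.5,0,31,0,0,0],[10,-0.5,0,31,0,0,0],[0,-0.5,0,31,0,0,0],[0,-0.5,0,31,0,0,0],[0,-0.5,0,31,0,0,0],[0,-0.5,0,31,0,0,0]]
  ]
}}

```text
clock: 3.62
position: [630.1, 148.7, 43.6]
ee_rot: [1.0, -0.012, 0.001, -0.001]
contact_force: [-1.0, 5.7, -1.5]
gripper_width: 12.9
grasp_force: 57.8
```

Run:
```python
from h import *
st()
```

```text
3.62 [630.1 148.7  43.6] psi -0.024 j [ 0.48  0.6  -0.15 -0.   -0.82  1.07] F [-1.   5.7 -1.5] T [ 1.43  0.26 -0.05] w 12.9 g 57.8
```

Call:
{"fn": "servo_tool", "kwargs": {
  "rows": [
    [[0,0,-1.5,0,0,0,-0.12],[0,0,-1.5,0,0,0,-0.26],[0,0,-1.5,0,0,0,-0.4],[0,0,-1.5,0,0,0,-0.54],[0,0,-1.5,0,0,0,-0.68],[0,0,-1.5,0,0,0,-0.82],[0,0,-1.5,0,0,0,-0.96],[0,0,-1.5,0,0,0,-1.1],[0,0,-1.5,0,0,0,-1.1]]
  ]
}}

```text
clock: 4.75
position: [630.5, 147.9, 43.6]
ee_rot: [0.859, 0.512, 0.001, 0.0]
contact_force: [1.1, -2.5, -1.7]
gripper_width: 12.3
grasp_force: 58.0
```

Run:
```python
from h import *
st()
```

```text
4.75 [630.5 147.9  43.6] psi 1.075 j [ 0.48  0.6  -0.15  0.   -0.82  2.16] F [ 1.1 -2.5 -1.7] T [-0.58 -0.73  0.03] w 12.3 g 58.0
```

Call:
{"fn": "servo_tool", "kwargs": {
  "rows": [
    [[0,0,0,0,0,0,-0.06],[0,0,0,0,0,0,-0.12],[0,0,0,0,0,0,-0.16],[0,0,0,0,0,0,-0.19],[0,0,0,0,0,0,-0.19],[0,0,0,0,0,0,-0.19]]
  ]
}}

```text
clock: 5.5
position: [630.7, 147.9, 43.6]
ee_rot: [0.806, 0.591, 0.001, 0.001]
contact_force: [3.1, -2.8, -0.6]
gripper_width: 12.4
grasp_force: 58.1
```

Run:
```python
from h import *
st()
```

```text
5.5 [630.7 147.9  43.6] psi 1.265 j [ 0.48  0.6  -0.15  0.   -0.82  2.36] F [ 3.1 -2.8 -0.6] T [-1.05 -1.2   0.03] w 12.4 g 58.1
```

Call:
{"fn": "servo_tool", "kwargs": {
  "rows": [
    [[0,0,0,0,0,0,-0.04],[0,0,0,0,0,0,-0.08],[0,0,0,0,0,0,-0.1],[0,0,0,0,0,0,-0.1]]
  ]
}}

```text
clock: 6.0
position: [630.7, 147.9, 43.7]
ee_rot: [0.778, 0.628, 0.001, -0.0]
contact_force: [4.1, -3.3, -0.9]
gripper_width: 12.5
grasp_force: 93.0
```

Run:
```python
from h import *
st()
```

```text
6.0 [630.7 147.9  43.7] psi 1.358 j [ 0.48  0.6  -0.15 -0.   -0.82  2.45] F [ 4.1 -3.3 -0.9] T [-0.91 -1.27 -1.71] w 12.5 g 93.0
```

Call:
{"fn": "servo_tool", "kwargs": {
  "rows": [
    [[20,0,0,0,0,0,0.08],[45,0,0,0,0,0,0.08],[45,0,0,0,0,0,0.08],[45,0,0,-30,0,0,0.08],[45,0,0,-60,0,0,0.25],[45,0,0,-60,0,0,0.42],[45,0,0,-60,0,0,0.6],[45,0,0,-60,0,0,0.6]]
  ]
}}

```text
clock: 7.0
position: [629.4, 148.4, 103.1]
ee_rot: [0.927, 0.375, -0.0, -0.0]
contact_force: [0.4, -0.4, 0.6]
gripper_width: 45.4
grasp_force: 0.0
```

Run:
```python
from h import *
st();delta((684.8,58.4,76),-.02)
```

```text
7.0 [629.4 148.4 103.1] psi 0.769 j [ 0.48  0.53 -0.1  -0.   -0.94  1.86] F [ 0.4 -0.4  0.6] T [-0.    0.05 -0.01] w 45.4 g 0.0
shift [-22.8 103.2  27.1] turn [-0.     0.     0.789]
```

Call:
{"fn": "servo_tool", "kwargs": {
  "rows": [
    [[45,-6,25,0,0,0,0.15],[45,-12,50,0,0,0,0.3],[45,-18,75,0,0,0,0.45],[45,-23,103,0,0,0,0.6],[45,-23,103,0,0,0,0.79],[45,-23,103,27,0,0,0.79],[45,-23,103,27,0,0,0.79],[45,-23,103,27,0,0,0.79]]
  ]
}}

```text
clock: 8.0
position: [684.9, 58.2, 76.7]
ee_rot: [1.0, -0.011, 0.0, 0.0]
contact_force: [0.3, 0.4, 1.1]
gripper_width: 44.7
grasp_force: 0.0
```

Run:
```python
from h import *
st();delta((684.8,58.4,43.7),-.02)
```

```text
8.0 [684.9  58.2  76.7] psi -0.022 j [ 0.32  0.62 -0.01  0.   -0.94  1.23] F [0.3 0.4 1.1] T [-0.   -0.03 -0.05] w 44.7 g 0.0
shift [-0.1 -0.2 33. ] turn [ 0.    -0.001 -0.002]
```

Call:
{"fn": "servo_tool", "kwargs": {
  "rows": [
    [[45,0,0,16,0,0,0],[45,0,0,33,0,0,0],[45,0,0,33,0,0,0],[10,0,0,33,0,0,0],[0,0,0,33,0,0,0],[0,0,0,33,0,0,0],[0,0,0,33,0,0,0]]
  ]
}}

```text
clock: 8.88
position: [685.0, 59.0, 43.8]
ee_rot: [1.0, -0.012, 0.001, -0.001]
contact_force: [-0.5, 5.1, 0.5]
gripper_width: 12.7
grasp_force: 57.6
```

Run:
```python
from h import *
st()
```

```text
8.88 [685.   59.   43.8] psi -0.023 j [ 0.32  0.65 -0.04 -0.   -0.88  1.23] F [-0.5  5.1  0.5] T [ 1.48  0.27 -0.02] w 12.7 g 57.6
```

Call:
{"fn": "servo_tool", "kwargs": {
  "rows": [
    [[0,0,-1.5,0,0,0,-0.12],[0,0,-1.5,0,0,0,-0.28],[0,0,-1.5,0,0,0,-0.44],[0,0,-1.5,0,0,0,-0.6],[0,0,-1.5,0,0,0,-0.76],[0,0,-1.5,0,0,0,-0.92],[0,0,-1.5,0,0,0,-1.08],[0,0,-1.5,0,0,0,-1.2],[0,0,-1.5,0,0,0,-1.28],[0,0,-1.5,0,0,0,-1.28]]
  ]
}}

```text
clock: 10.12
position: [685.3, 58.7, 43.8]
ee_rot: [0.809, 0.587, 0.0, 0.001]
contact_force: [0.9, -1.3, 1.2]
gripper_width: 12.8
grasp_force: 57.9
```

Call:
{"fn": "servo_tool", "kwargs": {
  "rows": [
    [[0,0,0,0,0,0,-0.04],[0,0,0,0,0,0,-0.08],[0,0,0,0,0,0,-0.1],[0,0,0,0,0,0,-0.1]]
  ]
}}

```text
clock: 10.62
position: [685.3, 58.8, 43.8]
ee_rot: [0.78, 0.626, 0.001, 0.0]
contact_force: [1.5, -3.4, 3.4]
gripper_width: 12.4
grasp_force: 89.5
```

Run:
```python
from h import *
st()
```

```text
10.62 [685.3  58.8  43.8] psi 1.352 j [ 0.32  0.65 -0.04  0.   -0.88  2.6 ] F [ 1.5 -3.4  3.4] T [-0.81 -0.66 -1.54] w 12.4 g 89.5
```

Stop reached again. On to the right bolt.

Call:
{"fn": "servo_tool", "kwargs": {
  "rows": [
    [[20,0,0,0,0,0,0.08],[45,0,0,0,0,0,0.08],[45,0,0,0,0,0,0.08],[45,0,0,-30,0,0,0.08],[45,0,0,-60,0,0,0.25],[45,0,0,-60,0,0,0.42],[45,0,0,-60,0,0,0.6],[45,0,0,-60,0,0,0.6]]
  ]
}}

```text
clock: 11.62
position: [684.2, 59.7, 102.9]
ee_rot: [0.929, 0.371, -0.0, -0.0]
contact_force: [-0.2, 0.1, 0.1]
gripper_width: 45.3
grasp_force: 0.0
```

Run:
```python
from h import *
st();delta((601.8,-4.8,76),-.02)
```

```text
11.62 [684.2  59.7 102.9] psi 0.76 j [ 0.32  0.59  0.01 -0.   -1.    2.01] F [-0.2  0.1  0.1] T [-0.03 -0.03 -0.01] w 45.3 g 0.0
shift [-104.2  -10.    27. ] turn [-0.     0.001  0.78 ]
```

Call:
{"fn": "servo_tool", "kwargs": {
  "rows": [
    [[45,-25,-3,0,0,0,0.15],[45,-50,-5,0,0,0,0.3],[45,-75,-7,0,0,0,0.45],[45,-104,-10,0,0,0,0.6],[45,-104,-10,0,0,0,0.78],[45,-104,-10,27,0,0,0.78],[45,-104,-10,27,0,0,0.78],[45,-104,-10,27,0,0,0.78]]
  ]
}}

```text
clock: 12.62
position: [602.5, -4.5, 76.6]
ee_rot: [1.0, -0.011, 0.0, 0.0]
contact_force: [0.6, -0.1, -0.3]
gripper_width: 45.0
grasp_force: 0.0
```

Run:
```python
from h import *
st();delta((601.8,-4.8,43.7),-.02)
```

```text
12.62 [602.5  -4.5  76.6] psi -0.022 j [ 0.26  0.5  -0.24  0.   -0.83  1.29] F [ 0.6 -0.1 -0.3] T [-0.03 -0.06  0.  ] w 45.0 g 0.0
shift [-0.7  0.3 32.9] turn [ 0.    -0.001 -0.002]
```

Call:
{"fn": "servo_tool", "kwargs": {
  "rows": [
    [[45,-0.5,0,16,0,0,0],[45,-0.5,0,33,0,0,0],[45,-0.5,0,33,0,0,0],[10,-0.5,0,33,0,0,0],[0,-0.5,0,33,0,0,0],[0,-0.5,0,33,0,0,0],[0,-0.5,0,33,0,0,0]]
  ]
}}

```text
clock: 13.5
position: [601.9, -4.5, 43.6]
ee_rot: [1.0, -0.012, 0.001, -0.0]
contact_force: [0.9, -0.0, 2.4]
gripper_width: 12.5
grasp_force: 58.4
```

Run:
```python
from h import *
st()
```

```text
13.5 [601.9  -4.5  43.6] psi -0.024 j [ 0.26  0.54 -0.27  0.   -0.76  1.29] F [ 0.9 -0.   2.4] T [-0.12  0.03 -0.04] w 12.5 g 58.4
```

Call:
{"fn": "servo_tool", "kwargs": {
  "rows": [
    [[0,0,0,0,0,0,-0.12],[0,0,0,0,0,0,-0.28],[0,0,0,0,0,0,-0.44],[0,0,0,0,0,0,-0.6],[0,0,0,0,0,0,-0.76],[0,0,0,0,0,0,-0.92],[0,0,0,0,0,0,-1.08],[0,0,0,0,0,0,-1.2],[0,0,0,0,0,0,-1.28],[0,0,0,0,0,0,-1.28]]
  ]
}}

```text
clock: 14.75
position: [602.1, -4.8, 43.6]
ee_rot: [0.81, 0.587, 0.001, 0.0]
contact_force: [1.2, -1.9, 0.8]
gripper_width: 12.4
grasp_force: 62.1
```

Call:
{"fn": "servo_tool", "kwargs": {
  "rows": [
    [[0,0,0,0,0,0,-0.04],[0,0,0,0,0,0,-0.08],[0,0,0,0,0,0,-0.1],[0,0,0,0,0,0,-0.1]]
  ]
}}

```text
clock: 15.25
position: [602.1, -4.8, 43.7]
ee_rot: [0.78, 0.625, 0.001, 0.0]
contact_force: [1.2, -3.0, 5.1]
gripper_width: 12.3
grasp_force: 99.3
```

Run:
```python
from h import *
st()
```

```text
15.25 [602.1  -4.8  43.7] psi 1.352 j [ 0.26  0.54 -0.27 -0.   -0.76  2.66] F [ 1.2 -3.   5.1] T [-0.75 -0.41 -2.02] w 12.3 g 99.3
```

Call:
{"fn": "servo_tool", "kwargs": {
  "rows": [
    [[20,0,0,0,0,0,0.06],[50,0,0,0,0,0,0.06],[50,0,0,0,0,0,0.06],[50,0,0,-30,0,0,0],[50,0,0,-60,0,0,-0.03],[50,0,0,-80,0,0,-0.03],[50,0,0,-80,0,0,-0.03],[50,0,0,-80,0,0,-0.03]]
  ]
}}

```text
clock: 16.25
position: [600.6, -4.5, 121.9]
ee_rot: [0.769, 0.639, -0.001, -0.001]
contact_force: [0.6, -0.4, -1.0]
gripper_width: 50.3
grasp_force: 0.0
```

Run:
```python
from h import *
import cv2
st();delta((559.4,82.4,105),1.385)
a=arm.get_image("side")[160:260,250:400];b=arm.get_image("top")[130:275,225:375]
cv2.imwrite("pics/s3.png",cv2.hconcat([cv2.resize(a[:,:,::-1],(450,300),interpolation=2),cv2.resize(b[:,:,::-1],(310,300),interpolation=2)]))
```

```text
16.25 [600.6  -4.5 121.9] psi 1.387 j [ 0.26  0.44 -0.2  -0.   -0.93  2.7 ] F [ 0.6 -0.4 -1. ] T [-0.    0.02  0.05] w 50.3 g 0.0
shift [ 77.9 -56.4  17. ] turn [-0.002  0.001  0.002]
```

View pics/s3.png

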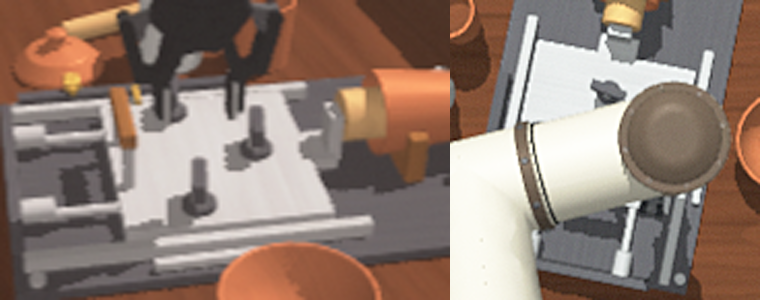

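Call:
{"fn": "servo_tool", "kwargs": {
  "rows": [
    [[50,40,-28,0,0,0,0],[50,78,-56.5,0,0,0,0],[50,78,-56.5,0,0,0,0],[50,78,-56.5,15,0,0,0],[50,78,-56.5,15,0,0,0],[50,78,-56.5,15,0,0,0]]
  ]
}}

```text
clock: 17.1
position: [560.4, 81.6, 107.4]
ee_rot: [0.77, 0.638, -0.001, -0.0]
contact_force: [0.2, 0.2, -0.5]
gripper_width: 49.8
grasp_force: 0.0
```

Run:
```python
from h import *
st();delta((559.4,82.4,63),1.385)
```

```text
17.1 [560.4  81.6 107.4] psi 1.385 j [ 0.43  0.41 -0.3   0.   -0.86  2.52] F [ 0.2  0.2 -0.5] T [-0.01  0.04  0.04] w 49.8 g 0.0
shift [ 0.7 -1.1 44.4] turn [-0.001  0.001 -0.   ]
```

Call:
{"fn": "servo_tool", "kwargs": {
  "rows": [
    [[50,0.5,-1,15,0,0,0],[50,0.5,-1,30,0,0,0],[50,0.5,-1,44,0,0,0],[50,0.5,-1,44,0,0,0],[10,0.5,-1,44,0,0,0],[0,0.5,-1,44,0,0,0],[0,0.5,-1,44,0,0,0],[0,0.5,-1,44,0,0,0]]
  ]
}}

```text
clock: 18.1
position: [559.8, 83.4, 64.8]
ee_rot: [0.769, 0.639, 0.001, 0.0]
contact_force: [-1.2, 0.7, 2.1]
gripper_width: 15.0
grasp_force: 59.1
```

Run:
```python
from h import *
st()
```

```text
18.1 [559.8  83.4  64.8] psi 1.386 j [ 0.43  0.46 -0.35  0.   -0.76  2.52] F [-1.2  0.7  2.1] T [ 0.19  0.22 -0.02] w 15.0 g 59.1
```

Call:
{"fn": "servo_tool", "kwargs": {
  "rows": [
    [[0,0,-4,0,0,0,0],[0,0,-10,0,0,0,0],[0,0,-18,0,0,0,0],[0,0,-26,0,0,0,0],[0,0,-34,0,0,0,0],[0,0,-42,0,0,0,0],[0,0,-50,0,0,0,0],[0,0,-56,0,0,0,0],[0,0,-56,0,0,0,0],[0,0,-56,0,0,0,0]]
  ]
}}

```text
clock: 19.35
position: [507.4, 93.4, 64.8]
ee_rot: [0.769, 0.639, 0.003, 0.002]
contact_force: [8.5, -4.7, -2.2]
gripper_width: 15.2
grasp_force: 58.8
```

Run:
```python
from h import *
import cv2
st()
a=arm.get_image("side")[165:225,235:335];b=arm.get_image("top")[170:250,215:315]
cv2.imwrite("pics/a4.png",a[:,:,::-1]);cv2.imwrite("pics/b4.png",b[:,:,::-1])
cv2.imwrite("pics/s4.png",cv2.hconcat([cv2.resize(a[:,:,::-1],(400,240),interpolation=2),cv2.resize(b[:,:,::-1],(300,240),interpolation=2)]))
```

```text
19.35 [507.4  93.4  64.8] psi 1.387 j [ 0.5   0.39 -0.48  0.   -0.7   2.46] F [ 8.5 -4.7 -2.2] T [-1.6  -2.27 -0.09] w 15.2 g 58.8
```

View pics/s4.png

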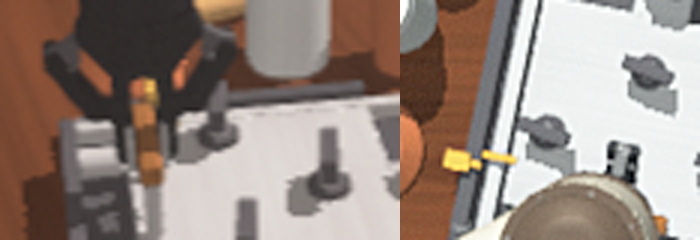

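```bash
cat >> h.py <<'E'
import cv2
def cols(im,u0,u1,v0,v1):
    hsv=cv2.cvtColor(im.astype(np.uint8),cv2.COLOR_RGB2HSV).astype(float)
    w=np.clip(hsv[...,1]-60,0,None)*((hsv[...,0]>18)&(hsv[...,0]<33))*(hsv[...,2]>120)
    o=np.array([645.9,66.2]);c,s=np.cos(-.185),np.sin(-.185)
    for u in range(u0,u1):
        k=w[v0:v1,u]
        if k.sum()>30:
            v=(k*np.arange(v0,v1)).sum()/k.sum();P=unproj("top",u,v,36)[:2]-o
            print(u,round(v,2),"n",(k>0).sum(),"jx",round(c*P[0]+s*P[1],1),"jy",round(-s*P[0]+c*P[1],1))
E
python3 - <<'E'
from h import *
i0=cv2.imread("pics/top0.png")[:,:,::-1].copy()
print("home pointer");cols(i0,244,260,198,207)
print("mark0");cols(i0,228,246,216,232)
im=np.mean([arm.get_image("top") for _ in range(4)],0)
print("now");cols(im,228,260,212,234)
E
```

```text
home pointer
247 201.49 n 2 jx -60.0 jy 128.4
248 201.99 n 3 jx -60.8 jy 125.5
249 201.97 n 3 jx -60.2 jy 122.9
250 202.25 n 2 jx -60.4 jy 120.2
251 202.34 n 2 jx -60.2 jy 117.5
252 202.52 n 2 jx -60.1 jy 114.8
253 203.0 n 3 jx -60.8 jy 111.9
254 203.16 n 3 jx -60.7 jy 109.2
255 202.88 n 3 jx -59.5 jy 106.8
256 203.31 n 2 jx -60.1 jy 104.0
257 203.56 n 2 jx -60.2 jy 101.2
mark0
229 223.48 n 2 jx -126.4 jy 163.2
230 222.3 n 6 jx -122.9 jy 161.2
231 221.81 n 7 jx -121.1 jy 158.9
232 223.21 n 7 jx -124.2 jy 155.5
233 222.96 n 7 jx -123.0 jy 153.1
234 222.92 n 7 jx -122.4 jy 150.5
235 222.86 n 7 jx -121.8 jy 148.0
236 222.76 n 7 jx -121.0 jy 145.4
237 223.56 n 6 jx -122.5 jy 142.4
238 223.19 n 5 jx -121.1 jy 140.0
239 223.98 n 3 jx -122.6 jy 137.0
240 224.67 n 4 jx -123.9 jy 134.0
241 224.52 n 2 jx -123.0 jy 131.5
242 224.0 n 1 jx -121.1 jy 129.2
now
229 224.0 n 1 jx -127.8 jy 162.9
230 222.98 n 5 jx -124.6 jy 160.8
231 222.56 n 6 jx -123.0 jy 158.5
232 223.06 n 7 jx -123.8 jy 155.6
233 223.0 n 7 jx -123.1 jy 153.1
234 223.0 n 7 jx -122.6 jy 150.5
235 223.54 n 6 jx -123.5 jy 147.6
236 223.47 n 6 jx -122.8 jy 145.0
237 223.53 n 6 jx -122.5 jy 142.4
238 223.29 n 5 jx -121.3 jy 139.9
239 224.02 n 3 jx -122.7 jy 137.0
240 224.45 n 4 jx -123.3 jy 134.1
241 224.73 n 4 jx -123.5 jy 131.4
242 221.45 n 2 jx -114.5 jy 130.6
243 220.98 n 3 jx -112.8 jy 128.2
244 220.99 n 3 jx -112.3 jy 125.6
245 221.47 n 2 jx -113.0 jy 122.8
246 221.75 n 3 jx -113.2 jy 120.0
247 221.9 n 3 jx -113.1 jy 117.3
248 222.25 n 3 jx -113.5 jy 114.6
249 222.34 n 3 jx -113.2 jy 111.9
250 222.48 n 2 jx -113.0 jy 109.2
251 222.41 n 4 jx -112.4 jy 106.7
252 222.95 n 3 jx -113.3 jy 103.8
253 222.97 n 3 jx -112.8 jy 101.2
```

Call:
{"fn": "servo_tool", "kwargs": {
  "rows": [
    [[0,0,-3,0,0,0,0],[0,0,-6,0,0,0,0],[0,0,-8,0,0,0,0],[0,0,-9.9,0,0,0,0],[0,0,-9.9,0,0,0,0],[0,0,-9.9,0,0,0,0],[0,0,-9.9,0,0,0,0]]
  ]
}}

```text
clock: 20.52
position: [498.0, 95.1, 64.8]
ee_rot: [0.769, 0.639, 0.003, 0.002]
contact_force: [9.5, -6.1, -2.1]
gripper_width: 14.7
grasp_force: 58.8
```

Run:
```python
from h import *
st()
im=np.mean([arm.get_image("top") for _ in range(4)],0)
cols(im,237,254,214,234)
cv2.imwrite("pics/s5.png",cv2.resize(im[205:240,220:270,::-1].astype(np.uint8),None,fx=10,fy=10,interpolation=0))
```

```text
20.52 [498.   95.1  64.8] psi 1.387 j [ 0.51  0.38 -0.5   0.   -0.69  2.44] F [ 9.5 -6.1 -2.1] T [-1.88 -2.65 -0.07] w 14.7 g 58.8
237 223.54 n 6 jx -122.5 jy 142.4
238 223.28 n 5 jx -121.3 jy 139.9
239 224.02 n 3 jx -122.7 jy 137.0
240 224.41 n 4 jx -123.2 jy 134.2
241 224.67 n 4 jx -123.4 jy 131.4
242 224.4 n 4 jx -122.1 jy 129.0
243 224.51 n 4 jx -121.9 jy 126.3
244 224.98 n 3 jx -122.6 jy 123.5
245 225.32 n 3 jx -123.0 jy 120.7
246 225.42 n 2 jx -122.7 jy 118.0
247 225.58 n 3 jx -122.6 jy 115.4
248 225.58 n 2 jx -122.1 jy 112.8
249 226.1 n 3 jx -123.0 jy 109.9
250 225.97 n 3 jx -122.1 jy 107.4
251 226.26 n 3 jx -122.3 jy 104.6
252 226.55 n 2 jx -122.6 jy 101.9
```

View pics/s5.png

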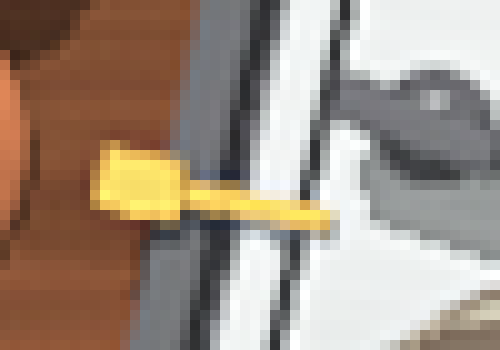

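The pointer and the clip's nose form one straight line (about crop x 190–330, y 200–220). They are within about 0.5 mm of each other, so I'll make a small trim and settle.

Call:
{"fn": "servo_tool", "kwargs": {
  "rows": [
    [[0,0,-0.4,0,0,0,0],[0,0,-0.4,0,0,0,0],[0,0,-0.4,0,0,0,0],[0,0,-0.4,0,0,0,0]]
  ]
}}

```text
clock: 21.22
position: [497.9, 95.2, 64.8]
ee_rot: [0.769, 0.639, 0.003, 0.002]
contact_force: [10.7, -7.9, -3.2]
gripper_width: 15.1
grasp_force: 58.6
```

Run:
```python
from h import *
st()
im=np.mean([arm.get_image("top") for _ in range(4)],0)
cols(im,239,253,214,234)
print(arm.job_done())
```

```text
21.23 [497.9  95.2  64.8] psi 1.387 j [ 0.51  0.38 -0.5   0.   -0.69  2.44] F [10.7 -7.9 -3.2] T [-1.97 -2.82 -0.04] w 15.1 g 58.6
239 224.03 n 3 jx -122.7 jy 137.0
240 224.17 n 3 jx -122.6 jy 134.3
241 224.71 n 4 jx -123.5 jy 131.4
242 224.47 n 4 jx -122.3 jy 128.9
243 224.9 n 3 jx -122.9 jy 126.1
244 224.98 n 3 jx -122.6 jy 123.5
245 225.31 n 3 jx -123.0 jy 120.7
246 225.43 n 2 jx -122.8 jy 118.0
247 225.74 n 3 jx -123.1 jy 115.3
248 225.59 n 2 jx -122.2 jy 112.8
249 226.14 n 3 jx -123.1 jy 109.9
250 225.96 n 3 jx -122.1 jy 107.4
251 226.26 n 3 jx -122.3 jy 104.6
252 226.73 n 3 jx -123.1 jy 101.8
the job is handed in; nothing more can be done
None
```

The job is handed in at 21 s: all three bolts were turned anticlockwise to their end stops, the slide was pulled until the pointer was level with the marker clip to within about 0.5 mm by camera, and the handle is still in the grip.

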